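# Re-set the quick-release clamp of a ball mill for a lower jar

## Task

The quick-release clamp of the little ball mill is still set for a taller jar and does not hold the one that is in it. Flip the ball-ended lever up to open, then turn the winged nut down until the pad just rests on the jar's lid without squeezing it, and flip the lever back down to locked so that it alone puts the tension on. Leave the jar in its seat and the other things where they stand, and take your hand away.

Things in the scene. Friction and masses are not known exactly. Their poses are not given: they have to be found in the camera images.
- mill: small ball mill, grey housing 157 mm deep, 92 mm wide, 95 mm high, fixed to the worktop. Origin on the worktop under the axis of the upright threaded rod at its back; its x axis points backwards: lever pivot at the front at x = -126 mm, jar at x = -62 mm, rod at x = 0; y is to the left of that, z up. The housing's front face is at x = -112 mm, its back at +45 mm, its flanks at y = -46 and +46 mm.
- lever_pivot (a point): pivot of the clamping lever, in a fork on the middle of the housing's front, 68 mm above the worktop; the lever swings about the mill's y axis, so fore and aft in the mill's middle plane.
- lever_ball (a point): centre of the black ball, 32 mm across, on the end of the clamping lever, 100 mm from its pivot (the bar between is 11 mm thick). Locked, the lever is folded down to the front, leaning 62 deg from upright towards the mill's -x; open, it has been swung up by 50 deg and leans only 12 deg to the front, about 30 mm in front of the jar's lid.
- cam_lever (a joint): angle of the clamping lever: 0 locked (folded down to the front, at its stop), 0.88 rad fully open (swung up, at its stop). It works a spiral cam: opening raises the threaded rod, the nut, the clamp bar and the pad by 4 mm, locking pulls them down again by 4 mm (evenly, 4.5 mm per rad). A stiff pivot: it stays where it is left; about 2 to 4 N at the ball moves it.
- wing_nut (a joint): angle of the winged nut: grows as the nut is turned clockwise seen from above, which lowers the clamp bar and the pad by 8 mm a turn (1.27 mm per rad); range 0 to 14.5 rad. It stays where it is left; about 2 N at a wing turns it.
- nut_axis (a point): point on the nut's vertical axis, at mid height of its hub (22 mm across); moves up and down with the clamp bar, whose top is 13 mm below it. The threaded rod, 12 mm thick, stands up 14 to 32 mm above this point.
- wing_tip (a point): end of one of the nut's two opposite wings: an upright round post, 13 mm thick, its axis 34 mm from the nut's axis, from 8 mm below to 18 mm above the height of this point. The wings between posts and hub are 10 mm thick, their top 8 mm above this point.
- pad_face (a point): centre of the underside of the pad, a rubber disc 36 mm across under the free end of the clamp bar, above the jar. It is sprung: it gives up to 11 mm upward, 4 N per mm, so the force on the lid is 4 N for each mm the bar goes on down after touching.
- pad: the pad itself, a black rubber disc 36 mm across and 10 mm thick on a spring stem; its origin is the same point as pad_face.
- jar_lid (a point): centre of the flat top of the jar's lid, where the pad is to press. When this and pad_face are at the same height, the pad touches the lid. At the start the pad hangs 1.5 to 8 mm clear although the lever is locked.
- jar: steel grinding jar, 72 mm high, lid 72 mm across, 0.55 kg, standing loose in the mill's seat. Origin at the centre of its underside, z up.
- seat (a point): centre of the jar's seat on the mill, 95 mm above the worktop; the seat is a ring 6 mm high, 74 mm wide inside.
- tall_jar: bystander: taller grinding jar, 72 mm across, 82 mm high, the one the clamp was last set for, on the worktop. Leave it alone.
- bottle_17: bystander: white bottle, 46 mm across, 100 mm high, on the worktop. Leave it alone.
- cap: bystander: screw cap, 36 mm across, 20 mm high, at the front edge left of the mill. Leave it alone.
- timer: bystander: flat timer, 66 mm, near the front edge. Leave it alone.

How it is judged:
On the way, in this order (a step that is already met when the one before it is completed fails the run):
1. the lever has been flipped open (past 0.7 rad) (value of joint cam_lever above 0.7 rad), for 0.2 s.
2. with the lever open, the nut has brought the pad onto the lid (within 1.8 mm, not yet pressing more than 7 N) (value of joint cam_lever above 0.7 rad and z of pad_face in the frame of jar_lid below 0.0018 m and contact force between pad and jar below 7 N), for 0.2 s.
3. the lever has been flipped back to locked (below 0.12 rad) and the pad presses on the lid (value of joint cam_lever below 0.12 rad and contact force between pad and jar above 8 N), for 0.2 s.
At the end, for the whole second after the job is handed in: The lever is locked (within 0.12 rad of its stop) and the pad presses on the jar's lid with 8 to 24 N (16 N when the pad was just touching before locking); the jar stands upright in its seat, within 6 mm of its centre, at rest (all of step 3 and contact force between pad and jar below 24 N and horizontal distance between jar and seat below 0.006 m and angle between jar's own z axis and vertical below 0.05 rad and linear speed of jar below 0.01 m/s).
It fails at once if the jar was tipped or knocked out of its seat (angle between jar's own z axis and vertical above 0.25 rad or horizontal distance between jar and seat above 0.015 m).
It fails at once if a bystander was moved more than 30 mm (distance of any of tall_jar, bottle_17, cap, timer from where it was at the start of the episode above 0.03 m).
It also fails if it takes over 64 s, if anything falls off the work surface, if the arm or the gripper's body presses on something with over 40 N, if the wrist force passes 120 N, or if a joint passes its speed limit or range.

## Robot

A 7-joint arm with a two-finger parallel gripper is mounted at the origin on a cart in front of the work surface, level with it; the furniture and walls round the work are solid. World frame = base frame: x ahead of the robot, y to its left, z up, the work surface at z = 0. Lengths are in m, angles in rad, forces in N, time in s.
With the tool pointing down it reaches from about 0.4 to 0.85 m from the base axis. Payload 6.9 kg.
Tool frame: the origin (TCP) lies at the very end of the fingers, on their centre line; the grasp point (between the pads) lies bot.grip_depth behind it (bot.grip_depth is the distance from the TCP to the grasp point, in m); z points along the fingers, y is the line along which they close (so a half turn about z gives the same grasp; the last joint's range is limited). The gripper opens to 85 mm and grips with 20 to 120 N. Pads are 22 mm wide; open, the fingers measure 114 mm over their backs; the gripper's body (76 mm by 85 mm) begins 54 mm behind the grasp point. The pads swing forward as they close: fully open they stand 13 mm farther back than shut.
Start: joints at [1.415, 0.507, -0.238, 1.5, 0.126, 1.149, -0.155], TCP at [0.161, -0.604, 0.231] pointing down, gripper open.
Joint ranges: [-3.08, 3.08], [-0.24, 2.05], [-1.43, 1.35], [0, 2.5], [-1.52, 4.66], [0.17, 1.96], [-2.89, 2.89]. Speed limits (rad/s): [2.39, 2.39, 3.14, 3.14, 3.14, 3.14, 3.14].

## Interface

Orientations are given as a 3x3 rotation matrix whose columns are the frame's x, y, z axes.
In Python, from bench import read_state, capture, camera_params, workorder, models, bot gives the robot as it stands. The module is installed in compiled form; this text tells all that it offers.
- The arm moves only by the tool play_rows, never from a script. Its argument "steps" is a list of rows, each a list of 3 entries, a list of its own where there are three numbers: the closure, from 0 (fully open) to 1 (shut), then the shift along the tool's x, y, z normalised to -1 to 1, where 1 is 0.025 m, then the turn, a rotation vector about the tool's x, y, z normalised to -1 to 1, where 1 is 6 degrees. A call has 1 to 10 rows; each row shifts and turns the commanded pose from where the row before left it, along the tool's axes as they then stand; what a row does not reach is not made up. A row lasts 1/12 s, in which the tool goes at most 41.7 mm and 7.16 degrees, less where a joint would pass 70% of its speed; a pose out of reach is approached as far as the arm can. A call with a number of a shift or a turn outside -1 to 1 is refused whole. A call with a gripper value outside its range is refused whole. The fingers move at their own pace and stop on an object; "newtons" is the grip in N (left out, the last holds). Time passes only in rows, so rows that do not move let the fingers close. It gives the time, the measured TCP pose, the force, the opening and the grip force at its end, in the units of the state.
- read_state(): the state, without advancing time (a new reading comes with each control period).
- capture(name): name is "side" or "top"; returns the picture (384x512x3 uint8, blue, green, red); there is no depth.
- camera_params(name): a dict with "fx", "fy", "cx", "cy" (pixels), "camera_from_world" (4x4, takes a point from world to camera coordinates). Camera axes: x right, y up, looking along -z (the intrinsics and any distortion apply to the point x, -y, -z); pixel columns grow to the right and rows downward; lengths in m; the calibration is good to about 2 mm. A picture is of the moment at which its call begins. camera_params takes no time and is no camera call.
- workorder.sign_off(): hands the job in; it is judged then, once.
Trained networks look in the newest picture that a camera, given by its name, has taken for a name from the list of things; names that differ only in an ending like _2 or _b are one class to them, and where a whole thing is asked for, a point or a joint stands for the part that bears it (a point fixed in the world has none). Each returns a list of dicts, best first, with "p" (0 to 1); they miss things now and then, are a little off and sometimes report something else, mostly with a low value. They report only what shows in the picture. A call takes as long as a camera call.
- models.recognise(camera, query): "bbox" ([left, top, right, bottom] in pixels, round what is visible of it).
- models.regions_of(camera, query): "region" (384x512 bool, what is visible of it) and "bbox" ([left, top, right, bottom] in pixels, round what is visible of it).
The state is a dict: "t": time; "qpos": joint angles; "dq": joint speeds; "joint_torque": joint torques, N m; "eef_pos": TCP position; "tool_rot": TCP orientation; "wrist_force": force on the tool from outside, world axes, zero at the start; "moment": the same for the moment, N m; "width": opening from 0.0 (shut) to 1.0 (fully open); "grip_force": force on a finger pad.
Only numpy, scipy, OpenCV 4.12 (cv2) and the standard library are available. Lean on these libraries where they do the work, as an engineer would, in place of code of your own. Each camera call takes 0.05 s, during which the arm holds its last target. There are 200 camera calls.

## Working session

There is one attempt and no reset: what is moved stays moved. The work goes in short steps, Python scripts to look and compute and a tool call to move; the robot and the scene stay as the last step left them, time stands still between calls to the robot, and variables do not carry over. Pictures are saved under pics/ and viewed, at most 10 in all, crops included, and the job is handed in when it is done.

Besides the shell and the picture viewer there is one more tool, called after "Emit:" as name(argument=value, ...) on one line, values as JSON. play_rows: Moves the arm, as the interface text tells. Its arguments: {"type":"object","properties":{"steps":{"type":"array","items":{"type":"array"}},"newtons":{"type":"number"}},"required":["steps"]}

```bash
mkdir -p pics; python3 - <<'E'
from bench import *
import cv2,numpy as np
for n in("side","top"):
    cv2.imwrite(f"pics/{n}0.png",capture(n)); c=camera_params(n); print(n,c)
    for q in("lever_ball","wing_nut","jar","pad","tall_jar","bottle_17","cap","timer","mill"):
        print(q,[(np.round(d["bbox"]).astype(int).tolist(),round(d["p"],2)) for d in models.recognise(n,q)[:2]])
print(read_state(),bot.grip_depth)
E
```

```text
side {'fx': 428.1207417274081, 'fy': 428.1207417274081, 'cx': 260.91110117955617, 'cy': 199.95859282276098, 'camera_from_world': array([[-0.82775088, -0.56095985,  0.01235038,  0.50905901],
       [ 0.28841658, -0.4064999 ,  0.86693351, -0.24858868],
       [-0.48129446,  0.72116703,  0.49827077, -0.97947349],
       [ 0.        ,  0.        ,  0.        ,  1.        ]])}
lever_ball [([232, 246, 277, 268], 0.84)]
wing_nut [([158, 194, 193, 212], 0.61), ([161, 196, 282, 299], 0.4)]
jar [([203, 222, 227, 261], 0.82)]
pad [([202, 220, 223, 259], 0.24)]
tall_jar [([291, 199, 319, 234], 0.84), ([328, 207, 346, 221], 0.44)]
bottle_17 []
cap [([220, 319, 236, 340], 0.49)]
timer [([325, 209, 348, 224], 0.76)]
mill [([159, 195, 281, 300], 0.85)]
top {'fx': 483.0972183341209, 'fy': 483.0972183341209, 'cx': 250.3508767162606, 'cy': 196.08610899504367, 'camera_from_world': array([[ 0.01794206, -0.99982316, -0.00563269,  0.12107311],
       [ 0.99032074,  0.01699548,  0.13775333, -0.5715866 ],
       [-0.13763324, -0.00804974,  0.99045055, -1.17347217],
       [ 0.        ,  0.        ,  0.      
[... 569 characters left out ...]
77256]), 'dq': array([-0.00019881, -0.00010433,  0.00011978, -0.0020821 , -0.00014869,
        0.00060411, -0.00065694]), 'joint_torque': array([-3.13010851e-04, -6.20385218e+01, -2.18500793e+00, -2.49970150e+01,
        1.39621351e-02,  2.44709183e-03, -3.46027787e-05]), 'eef_pos': array([ 0.16113389, -0.60384751,  0.23126451]), 'tool_rot': array([[ 9.66185576e-01,  2.57847692e-01,  1.15370056e-05],
       [ 2.57847690e-01, -9.66185574e-01,  7.46206173e-05],
       [ 3.03876423e-05, -6.91225739e-05, -9.99999997e-01]]), 'wrist_force': array([-0.48542874,  0.21119965,  0.45522612]), 'moment': array([-0.02290398, -0.06117982, -0.01390589]), 'grip_force': 0.0, 'width': 1.000749316116971} 0.0187
```

```bash
python3 - <<'E'
import cv2
s=cv2.imread("pics/side0.png")[170:350,140:360]; t=cv2.imread("pics/top0.png")[120:270,120:400]
cv2.imwrite("pics/sc.png",cv2.resize(s,None,fx=3.3,fy=3.3,interpolation=2)); cv2.imwrite("pics/tc.png",cv2.resize(t,None,fx=2.8,fy=2.8,interpolation=2))
E
```

```text
(no output)
```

View pics/sc.png

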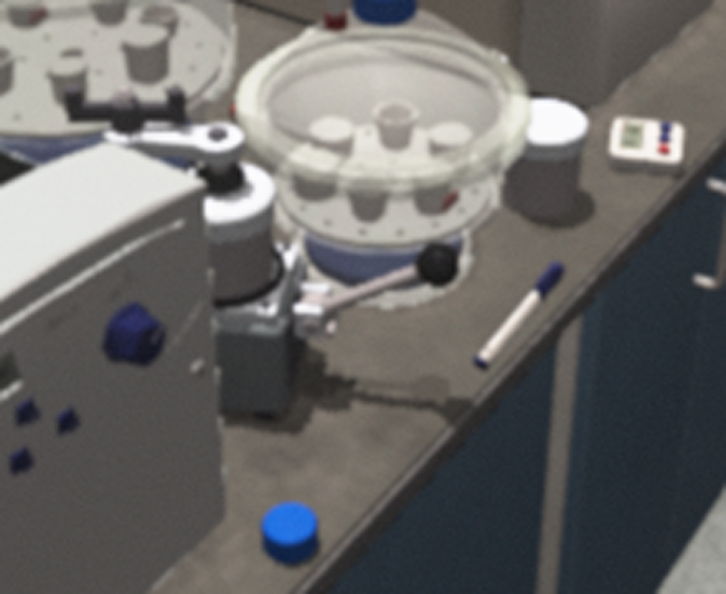

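View pics/tc.png

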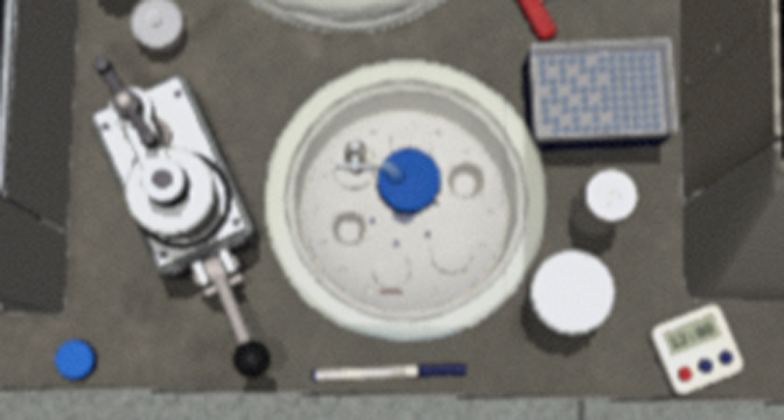

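```bash
cat > h.py <<'E'
import numpy as np
from bench import camera_params
from scipy.optimize import least_squares
C={n:camera_params(n) for n in("side","top")}
def proj(n,p):
    c=C[n]; q=c["camera_from_world"]@np.append(p,1); return np.array([c["cx"]+c["fx"]*q[0]/-q[2], c["cy"]+c["fy"]*(-q[1])/-q[2]])
def mw(m,p):  # mill pose (x,y,yaw) -> world
    c,s=np.cos(m[2]),np.sin(m[2]); return np.array([m[0]+c*p[0]-s*p[1],m[1]+s*p[0]+c*p[1],p[2]])
def ts(p): return np.array(p)/2.8+120
def ss(p): return np.array(p)/3.3+[140,170]
E
cat > fit.py <<'E'
from h import *
a=np.radians(62)
obs=[("top",ts((95,115)),(.045,.046,.095)),("top",ts((180,78)),(.045,-.046,.095)),("top",ts((253,238)),(-.112,-.046,.095)),("top",ts((165,275)),(-.112,.046,.095)),
("top",ts((252,358)),(-.126-.1*np.sin(a),0,.068+.1*np.cos(a))),("side",ss((438,265)),(-.126-.1*np.sin(a),0,.068+.1*np.cos(a)))]
r=lambda m:np.concatenate([proj(n,mw(m,p))-o for n,o,p in obs])
f=least_squares(r,[.55,.2,0.4]); m=f.x; print(m,np.round(f.fun.reshape(-1,2),1)); np.save("m.npy",m)
print("ball",mw(m,obs[4][2]),"jar",mw(m,(-.062,0,.167)),"rod",m[:2])
# nut: posts in both views
g=lambda v:np.concatenate([proj(n,mw(m,(s*.034*np.cos(v[1]),s*.034*np.sin(v[1]),v[0]+.01)))-o for n,s,o in (("top",1,ts((104,67))),("top",-1,ts((152,138))),("side",1,ss((73,100))),("side",-1,ss((178,100))))])
for v0 in(0.3,1,-.3,3,-2.):
    f=least_squares(g,[.2,v0]); print(f.x,f.cost,np.round(f.fun,1))
v=f.x
for z in(.16,.18,.2,.22):print(z,(proj("top",mw(m,(0,0,z)))-120)*2.8,(proj("side",mw(m,(0,0,z)))-[140,170])*3.3)
for z in(.167,.177,.19):print("jar",z,(proj("top",mw(m,(-.062,0,z)))-120)*2.8,(proj("side",mw(m,(-.062,0,z)))-[140,170])*3.3)
# instrument edge height: side box corner
E
python3 fit.py
```

```text
[0.62407833 0.31187418 0.44416987] [[-2.8 -0.7]
 [ 1.6 -2.8]
 [ 1.6 -1.7]
 [-2.3  1. ]
 [ 0.9  2.4]
 [ 1.8 -0. ]]
ball [0.43057709 0.21978991 0.11494716] jar [0.56809433 0.28523226 0.167     ] rod [0.62407833 0.31187418]
[0.21572108 0.17947355] 3.1945185973981443 [ 0.4  0.9  0.7  1.   1.6 -0.4  0.9 -0.5]
[0.21572108 0.17947356] 3.194518597398114 [ 0.4  0.9  0.7  1.   1.6 -0.4  0.9 -0.5]
[0.21572108 0.17947355] 3.194518597398183 [ 0.4  0.9  0.7  1.   1.6 -0.4  0.9 -0.5]
[0.21572108 0.17947356] 3.1945185973981207 [ 0.4  0.9  0.7  1.   1.6 -0.4  0.9 -0.5]
[0.21572108 0.17947358] 3.194518597398254 [ 0.4  0.9  0.7  1.   1.6 -0.4  0.9 -0.5]
0.16 [143.76751014 122.57879978] [137.51897197 180.95035697]
0.18 [139.58289248 117.48587462] [135.18082947 156.41957361]
0.2 [135.24242939 112.20327641] [132.79390385 131.37697874]
0.22 [130.73724956 106.72020828] [130.35665228 105.80638581]
jar 0.167 [172.55226272 189.60319452] [224.42193186 180.80396498]
jar 0.177 [170.71466669 187.6604907 ] [223.69678225 168.45804675]
jar 0.19 [168.27473077 185.08099403] [222.74274578 152.21525197]
```

```bash
python3 - <<'E'
from h import *
m=np.load("m.npy")
f=least_squares(lambda p:np.concatenate([proj("top",p)-ts((252,358)),proj("side",p)-ss((438,265))]),[.43,.22,.11]);print("ball",f.x,f.fun)
c=np.cos(m[2]);s=np.sin(m[2]);d=f.x[:2]-m[:2];print("ball in mill",d@[c,s],d@[-s,c])
f=least_squares(lambda p:proj("side",[p[0],p[1],0])-ss((222,545)),[.4,.4]);b=f.x;print("box foot",b)
f=least_squares(lambda z:proj("side",[b[0],b[1],z[0]])-ss((205,185)),[.2]);print("box h",f.x)
for z in (0,.2,.3,f.x[0]):print((proj("top",[b[0],b[1],z])-120)*2.8)
for x in(.35,.5,.62):
  for y in(.36,.4,.45):print(x,y,(proj("top",[x,y,f.x[0]])-120)*2.8)
E
```

```text
ball [0.43521727 0.22156284 0.11407733] [ 0.19161439  0.36371276 -0.3995539  -0.04663622]
ball in mill -0.2093429797326744 -0.0003930300228480645
box foot [0.46685461 0.41990147]
box h [0.27416777]
[ 48.5021263  324.33471551]
[-13.06491139 309.74160911]
[-53.5381962  300.14831091]
[-42.29089779 302.81423457]
0.35 0.36 [ 32.66261019 470.07714643]
0.35 0.4 [-23.9717328  469.02572448]
0.35 0.45 [-94.71088472 467.71244541]
0.5 0.36 [ 43.44814543 258.24933862]
0.5 0.4 [-11.98928652 257.29023368]
0.5 0.45 [-81.23455151 256.09224391]
0.62 0.36 [51.75274409 95.14710111]
0.62 0.4 [-2.76297864 94.25701135]
0.62 0.45 [-70.8578083   93.14521263]
```

View pics/top0.png

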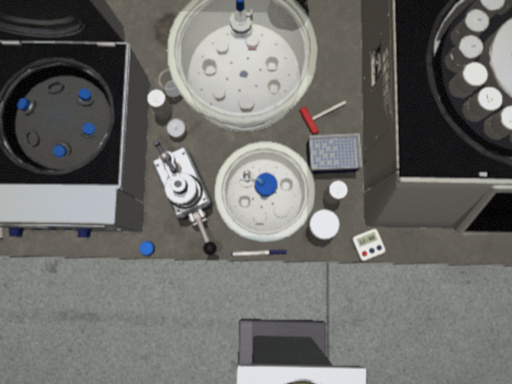

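View pics/side0.png

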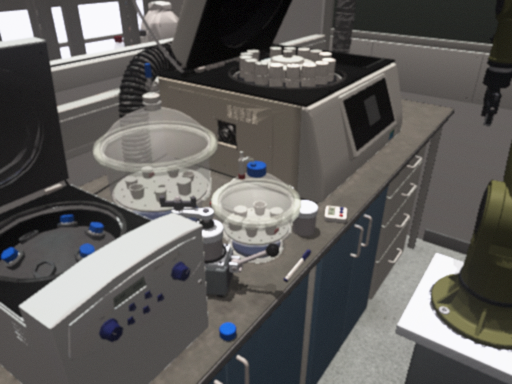

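```bash
cat >> h.py <<'E'
def rel(wps,R=None,p=None):
    from bench import read_state
    s=read_state(); R=s["tool_rot"] if R is None else R; p=s["eef_pos"] if p is None else p
    for w in wps: print(np.round(R.T@(np.array(w)-p)/.025,2)); p=np.array(w)
def Rdown(yaw): c,s=np.cos(yaw),np.sin(yaw); return np.array([[c,s,0],[s,-c,0],[0,0,-1.]])
E
python3 -c "
from h import *
rel([(.40,-.2,.43),(.433,.221,.25),(.433,.221,.093)],Rdown(.444))"
```

```text
[ 15.57 -10.48  -7.95]
[  8.43 -14.64   7.2 ]
[0.   0.   6.28]
```

Emit:
play_rows(steps=[[0, [0, 0, -0.9], [0, 0, -0.875]], [0, [0, 0, -0.9], [0, 0, -0.875]]])

```text
t: 1.17
eef_pos: [0.1609, -0.6031, 0.2756]
tool_rot: [[0.901, 0.433, -0.001], [0.433, -0.901, 0.003], [0.0, -0.003, -1.0]]
wrist_force: [-0.4, 0.1, 0.5]
width: 0.995
grip_force: 0.0
```

Emit:
play_rows(steps=[[0, [0.865, -0.58, -0.34], [0, 0, 0]], [0, [0.865, -0.58, -0.34], [0, 0, 0]], [0, [0.865, -0.58, -0.34], [0, 0, 0]], [0, [0.865, -0.58, -0.34], [0, 0, 0]], [0, [0.865, -0.58, -0.34], [0, 0, 0]], [0, [0.865, -0.58, -0.34], [0, 0, 0]], [0, [0.865, -0.58, -0.34], [0, 0, 0]], [0, [0.865, -0.58, -0.34], [0, 0, 0]], [0, [0.865, -0.58, -0.34], [0, 0, 0]]])

```text
t: 1.92
eef_pos: [0.2813, -0.4012, 0.3534]
tool_rot: [[0.903, 0.43, 0.0], [0.43, -0.903, -0.0], [-0.0, 0.0, -1.0]]
wrist_force: [1.3, 0.2, 0.5]
width: 1.001
grip_force: 0.0
```

Emit:
play_rows(steps=[[0, [0.865, -0.58, -0.34], [0, 0, 0]], [0, [0.865, -0.58, -0.34], [0, 0, 0]], [0, [0.865, -0.58, -0.34], [0, 0, 0]], [0, [0.865, -0.58, -0.34], [0, 0, 0]], [0, [0.865, -0.58, -0.34], [0, 0, 0]], [0, [0.865, -0.58, -0.34], [0, 0, 0]], [0, [0.865, -0.58, -0.34], [0, 0, 0]], [0, [0.865, -0.58, -0.34], [0, 0, 0]], [0, [0.865, -0.58, -0.34], [0, 0, 0]]])

```text
t: 2.67
eef_pos: [0.4009, -0.1997, 0.43]
tool_rot: [[0.903, 0.429, 0.0], [0.429, -0.903, -0.001], [0.0, 0.001, -1.0]]
wrist_force: [0.5, -0.6, 0.1]
width: 1.001
grip_force: 0.0
```

```bash
python3 -c "
from h import *
rel([(.433,.221,.25),(.433,.221,.093)]);from bench import *;print(read_state()['qpos'].round(2))"
```

```text
[  8.39 -14.65   7.19]
[-0.   -0.    6.28]
[ 0.86  0.13 -0.54  1.53  0.07  1.5  -0.81]
```

Emit:
play_rows(steps=[[0, [0.525, -0.915, 0.2], [0, 0, 0]], [0, [0.525, -0.915, 0.2], [0, 0, 0]], [0, [0.525, -0.915, 0.2], [0, 0, 0]], [0, [0.525, -0.915, 0.2], [0, 0, 0]], [0, [0.525, -0.915, 0.2], [0, 0, 0]], [0, [0.525, -0.915, 0.2], [0, 0, 0]], [0, [0.525, -0.915, 0.2], [0, 0, 0]], [0, [0.525, -0.915, 0.2], [0, 0, 0]]])

```text
t: 3.33
eef_pos: [0.4165, 0.0107, 0.3893]
tool_rot: [[0.903, 0.429, 0.001], [0.429, -0.903, -0.0], [0.0, 0.001, -1.0]]
wrist_force: [0.4, 0.5, 0.2]
width: 0.999
grip_force: 0.0
```

Emit:
play_rows(steps=[[0, [0.525, -0.915, 0.7], [0, 0, 0]], [0, [0.525, -0.915, 0.7], [0, 0, 0]], [0, [0.525, -0.915, 0.7], [0, 0, 0]], [0, [0.525, -0.915, 0.7], [0, 0, 0]], [0, [0.525, -0.915, 0.7], [0, 0, 0]], [0, [0.525, -0.915, 0.7], [0, 0, 0]], [0, [0.525, -0.915, 0.7], [0, 0, 0]], [0, [0.525, -0.915, 0.7], [0, 0, 0]], [0, [0, 0, 0], [0, 0, 0]]])

```text
t: 4.08
eef_pos: [0.4312, 0.2243, 0.2469]
tool_rot: [[0.9, 0.435, -0.003], [0.435, -0.9, 0.002], [-0.002, -0.004, -1.0]]
wrist_force: [-0.7, 0.1, 0.8]
width: 1.001
grip_force: 0.0
```

```bash
python3 -c "
from h import *
rel([(.433,.221,.25),(.433,.221,.093)]);from bench import *;print(read_state()['qpos'].round(2))
import cv2
s=capture('side')[170:320,150:350];t=capture('top')[130:280,110:310]
cv2.imwrite('pics/a.png',np.hstack([cv2.resize(s,None,fx=2,fy=2,interpolation=2),cv2.resize(t,None,fx=2,fy=2,interpolation=2)]))"
```

```text
[ 0.01  0.15 -0.12]
[0.01 0.02 6.28]
[ 0.07  0.35 -0.82  1.82  0.28  1.09 -1.98]
```

View pics/a.png

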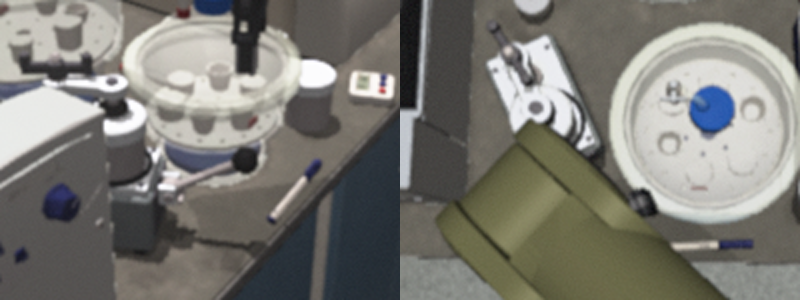

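Emit:
play_rows(steps=[[0, [0, 0, 0.9], [0, 0, 0]], [0, [0, 0, 0.9], [0, 0, 0]], [0, [0, 0, 0.9], [0, 0, 0]], [0, [0, 0, 0.9], [0, 0, 0]], [0, [0, 0, 0.9], [0, 0, 0]], [0, [0, 0, 0.9], [0, 0, 0]], [0, [0, 0, 0.88], [0, 0, 0]], [0.3, [0, 0, 0], [0, 0, 0]]], newtons=20)

```text
t: 4.85
eef_pos: [0.4323, 0.2169, 0.09]
tool_rot: [[0.904, 0.427, -0.003], [0.427, -0.904, -0.003], [-0.004, 0.001, -1.0]]
wrist_force: [-0.4, -0.7, -0.1]
width: 0.886
grip_force: 0.0
```

```bash
python3 -c "
from h import *
from bench import *
import cv2
s=capture('side')[210:310,200:320];
cv2.imwrite('pics/b.png',cv2.resize(s,None,fx=5,fy=5,interpolation=2));print(read_state()['eef_pos'])"
```

```text
[0.43275361 0.2178809  0.09177734]
```

View pics/b.png

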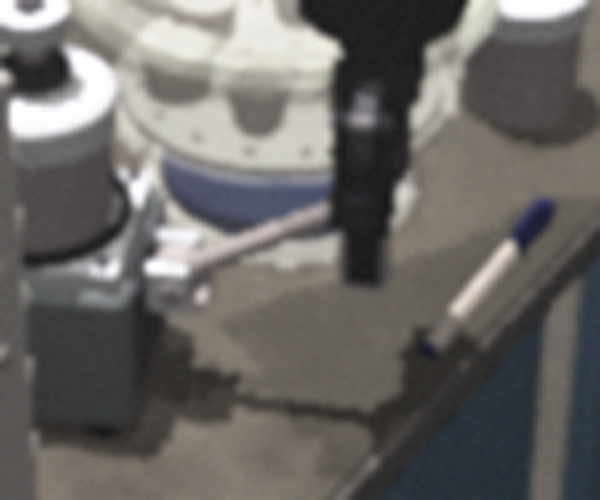

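The bar ends at the fingers (about x 335, y 210 of the crop), so the ball is between them. Close.

Emit:
play_rows(steps=[[0.9, [0, 0, 0], [0, 0, 0]], [0.9, [0, 0, 0], [0, 0, 0]], [0.9, [0, 0, 0], [0, 0, 0]], [0.9, [0, 0, 0], [0, 0, 0]], [0.9, [0, 0, 0], [0, 0, 0]], [0.9, [0, 0, 0], [0, 0, 0]]], newtons=30)

```text
t: 5.4
eef_pos: [0.4318, 0.2236, 0.0941]
tool_rot: [[0.902, 0.432, 0.001], [0.432, -0.902, 0.005], [0.003, -0.004, -1.0]]
wrist_force: [-7.7, 7.6, 2.9]
width: 0.356
grip_force: 29.6
```

```bash
python3 -c "
import numpy as np
a=np.radians(np.linspace(62,12,11))
x=-.1*np.sin(a);z=.1*np.cos(a)
print(np.c_[np.diff(x),-np.diff(z)].round(5)/.025)"
```

```text
[[ 0.1772 -0.3008]
 [ 0.2028 -0.284 ]
 [ 0.2268 -0.2652]
 [ 0.2488 -0.2444]
 [ 0.2692 -0.222 ]
 [ 0.2876 -0.1976]
 [ 0.3036 -0.172 ]
 [ 0.3176 -0.1448]
 [ 0.3288 -0.1164]
 [ 0.338  -0.0872]]
```

Emit:
play_rows(steps=[[0.9, [0.18, -0.1, -0.3], [0, 0, 0]], [0.9, [0.2, 0, -0.28], [0, 0, 0]], [0.9, [0.23, 0, -0.265], [0, 0, 0]], [0.9, [0.25, 0, -0.245], [0, 0, 0]], [0.9, [0.27, 0, -0.22], [0, 0, 0]], [0.9, [0.29, 0, -0.2], [0, 0, 0]], [0.9, [0.3, 0, -0.17], [0, 0, 0]], [0.9, [0.32, 0, -0.145], [0, 0, 0]], [0.9, [0.33, 0, -0.115], [0, 0, 0]], [0.9, [0.28, 0, -0.07], [0, 0, 0]]])

```text
t: 6.23
eef_pos: [0.4909, 0.2522, 0.1441]
tool_rot: [[0.902, 0.431, -0.001], [0.431, -0.902, 0.002], [0.0, -0.002, -1.0]]
wrist_force: [-6.1, 4.9, 0.4]
width: 0.356
grip_force: 30.1
```

Emit:
play_rows(steps=[[0.9, [0, 0, 0], [0, 0, 0]], [0.9, [0, 0, 0], [0, 0, 0]]])

```text
t: 6.4
eef_pos: [0.4919, 0.2527, 0.1443]
tool_rot: [[0.903, 0.43, 0.001], [0.43, -0.903, 0.004], [0.003, -0.003, -1.0]]
wrist_force: [-2.1, 6.0, -0.6]
width: 0.353
grip_force: 30.2
```

Emit:
play_rows(steps=[[0.0, [0, 0, 0], [0, 0, 0]], [0.0, [0, 0, 0], [0, 0, 0]], [0.0, [0, 0, 0], [0, 0, 0]], [0.2, [0, 0, -0.8], [0, 0, -0.5]], [0.2, [0, 0, -1], [0, 0, -1]], [0.3, [0, 0, -1], [0, 0, -1]], [0.4, [0, 0, -1], [0, 0, -1]], [0.53, [0, 0, -1], [0, 0, -1]], [0.53, [0, 0, -1], [0, 0, -1]], [0.53, [0, 0, 0], [0, 0, -1]]])

```text
t: 7.23
eef_pos: [0.493, 0.2515, 0.2927]
tool_rot: [[0.428, 0.904, 0.006], [0.904, -0.428, 0.003], [0.005, 0.005, -1.0]]
wrist_force: [-0.1, 1.2, 0.7]
width: 0.468
grip_force: 0.0
```

```bash
python3 -c "
from h import *
from bench import *
import cv2
print(read_state()['eef_pos'],read_state()['qpos'].round(2),read_state()['width'])
I=np.mean([capture('side').astype(float) for _ in range(6)],0);np.save('open0.npy',I)
A=cv2.imread('pics/side0.png')
f=lambda I:cv2.resize(I[185:275,150:230].astype(np.uint8),None,fx=5,fy=5,interpolation=2)
cv2.imwrite('pics/c.png',np.hstack([f(A),f(I)]))"
```

```text
[0.49301173 0.2515473  0.29265358] [ 0.11  0.47 -0.99  1.59  0.41  1.3  -1.38] 0.4682762328331748
```

View pics/c.png

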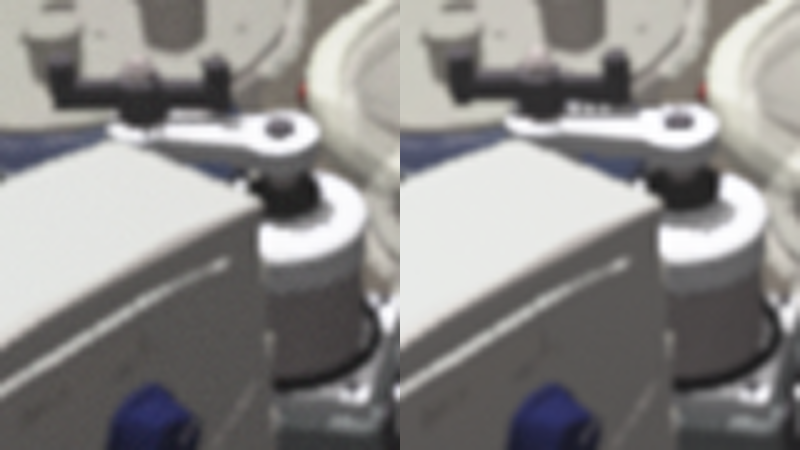

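```bash
python3 - <<'E'
from h import *
sc=lambda p:np.array(p)/5+[150,185]
for h in (.012,.018):
  O=[("top",1,ts((104,67))),("top",-1,ts((152,138))),("side",1,sc((62,62))),("side",-1,sc((215,62)))]
  g=lambda v:np.concatenate([proj(n,v[:3]+[s*.034*np.cos(v[3]),s*.034*np.sin(v[3]),h])-o for n,s,o in O])
  f=least_squares(g,[.62,.31,.21,.6]);print(f.x,f.fun.round(1))
m=np.load("m.npy");print(m)
# jar lid at candidate mill poses, side 5x crop
for d in (0,.0035):
  p=m+np.array([-.43*d,.9*d,0])
  for q in((-.062,0,.167),): print((proj("side",mw(p,q))-[150,185])*5, [(proj("side",mw(p,q)+.036*np.array([np.cos(a),np.sin(a),0]))-[150,185])*5 for a in np.radians([-35,-56,-90,-124])])
E
```

```text
[0.62588645 0.31269836 0.219294   0.6177736 ] [-0.4 -0.6 -0.2 -0.3  0.2  0.1  0.8  0.1]
[0.62588645 0.31269836 0.213294   0.6177736 ] [-0.4 -0.6 -0.2 -0.3  0.2  0.1  0.8  0.1]
[0.62407833 0.31187418 0.44416987]
[290.03323009 198.94540149] [array([270.1315728 , 158.88276879]), array([298.49860998, 156.4675658 ]), array([340.63813967, 164.0456446 ]), array([366.5212508 , 183.56258069])]
[288.04743495 203.15161735] [array([268.14388854, 162.84419057]), array([296.60084545, 160.41319819]), array([338.85819996, 168.03527136]), array([364.79517549, 187.67025217])]
```

```bash
python3 -c "
from h import *
rel([(.625,.314,.295)])"
```

```text
[ 4.63  3.7  -0.34]
```

Emit:
play_rows(steps=[[0.53, [0.77, 0.617, -0.05], [0, 0, 0]], [0.53, [0.77, 0.617, -0.05], [0, 0, 0]], [0.53, [0.77, 0.617, -0.05], [0, 0, 0]], [0.53, [0.77, 0.617, -0.05], [0, 0, 0]], [0.53, [0.77, 0.617, -0.05], [0, 0, 0]], [0.53, [0.77, 0.617, -0.05], [0, 0, 0]]])

```text
t: 8.03
eef_pos: [0.6259, 0.3149, 0.294]
tool_rot: [[0.433, 0.901, -0.001], [0.901, -0.433, -0.001], [-0.002, -0.0, -1.0]]
wrist_force: [0.3, -0.4, -0.0]
width: 0.47
grip_force: 0.0
```

Emit:
play_rows(steps=[[0.53, [0, 0, 0], [0, 0, -1]], [0.53, [0, 0, 0], [0, 0, -1]], [0.53, [0, 0, 0], [0, 0, -1]], [0.53, [0, 0, 0], [0, 0, -1]], [0.53, [0, 0, 0], [0, 0, -1]], [0.53, [0, 0, 0], [0, 0, -1]], [0.53, [0, 0, 0], [0, 0, -1]], [0.53, [0, 0, 0], [0, 0, -1]], [0.53, [0, 0, 0], [0, 0, -1]], [0.53, [0, 0, 0], [0, 0, -1]]])

```text
t: 8.87
eef_pos: [0.6249, 0.3146, 0.294]
tool_rot: [[-0.568, 0.823, -0.001], [0.823, 0.568, -0.001], [-0.0, -0.002, -1.0]]
wrist_force: [-0.7, 0.4, 0.6]
width: 0.47
grip_force: 0.0
```

Emit:
play_rows(steps=[[0.53, [0, 0, 0], [0, 0, -1]], [0.53, [0, 0, 0], [0, 0, -1]], [0.53, [0, 0, 0], [0, 0, -1]], [0.53, [0, 0, 0], [0, 0, -1]], [0.53, [0, 0, 0], [0, 0, -1]], [0.53, [0, 0, 0], [0, 0, -1]], [0.53, [0, 0, 0], [0, 0, -1]], [0.53, [0, 0, 0], [0, 0, -1]], [0.53, [0, 0, 0], [0, 0, -1]], [0.53, [0, 0, 0], [0, 0, -1]]])

```text
t: 9.7
eef_pos: [0.6249, 0.3147, 0.2939]
tool_rot: [[-0.997, -0.081, -0.001], [-0.081, 0.997, -0.001], [0.001, -0.001, -1.0]]
wrist_force: [0.7, 0.4, -0.1]
width: 0.467
grip_force: 0.0
```

Emit:
play_rows(steps=[[0.53, [0, 0, 0], [0, 0, -1]], [0.53, [0, 0, 0], [0, 0, -1]], [0.53, [0, 0, 0], [0, 0, -1]], [0.53, [0, 0, 0], [0, 0, -1]], [0.53, [0, 0, 0], [0, 0, 0]]])

```text
t: 10.12
eef_pos: [0.6249, 0.3147, 0.294]
tool_rot: [[-0.878, -0.479, -0.001], [-0.479, 0.878, -0.001], [0.002, -0.0, -1.0]]
wrist_force: [0.3, -0.1, -0.7]
width: 0.473
grip_force: 0.0
```

```bash
python3 -c "
from h import *
from bench import *
import cv2
s=read_state();R=s['tool_rot'];print(s['eef_pos'],s['qpos'].round(2),np.arctan2(R[1,0],R[0,0]));rel([(.625,.314,.215)])
I=capture('side')
cv2.imwrite('pics/d.png',cv2.resize(I[130:250,130:250],None,fx=4.5,fy=4.5,interpolation=2))"
```

```text
[0.62485586 0.31471115 0.29398592] [ 0.03  0.87 -1.37  1.15  0.85  1.7   0.97] -2.641737513590403
[ 0.   -0.03  3.16]
```

View pics/d.png

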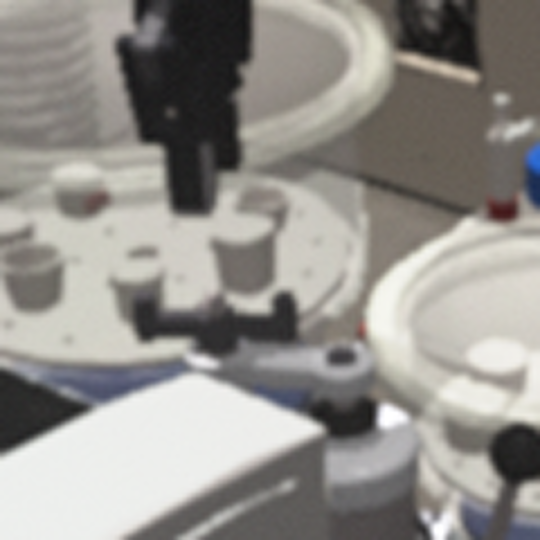

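Emit:
play_rows(steps=[[0.53, [0, 0, 0.8], [0, 0, 0]], [0.53, [0, 0, 0.8], [0, 0, 0]], [0.53, [0, 0, 0.8], [0, 0, 0]], [0.53, [0, 0, 0.72], [0, 0, 0]], [0.53, [0, 0, 0], [0, 0, 0]]])

```text
t: 10.58
eef_pos: [0.6245, 0.3131, 0.2126]
tool_rot: [[-0.881, -0.472, -0.004], [-0.472, 0.881, -0.004], [0.006, -0.002, -1.0]]
wrist_force: [0.0, -0.6, -0.5]
width: 0.47
grip_force: 0.0
```

Emit:
play_rows(steps=[[0.53, [0, 0, 0], [0, 0, 1]], [0.53, [0, 0, 0], [0, 0, 1]], [0.53, [0, 0, 0], [0, 0, 1]], [0.53, [0, 0, 0], [0, 0, 1]], [0.53, [0, 0, 0], [0, 0, 1]], [0.53, [0, 0, 0], [0, 0, 1]], [0.53, [0, 0, 0], [0, 0, 1]]])

```text
t: 11.17
eef_pos: [0.6247, 0.3154, 0.2182]
tool_rot: [[-0.97, 0.242, 0.0], [0.242, 0.97, 0.001], [0.0, 0.001, -1.0]]
wrist_force: [-3.1, 0.3, 0.1]
width: 0.469
grip_force: 1.1
```

```bash
python3 -c "
from h import *
from bench import *
import cv2
s=read_state();R=s['tool_rot'];print(s['eef_pos'],s['qpos'].round(2),np.arctan2(R[1,0],R[0,0]),s['moment'],s['wrist_force'])
"
```

```text
[0.62471819 0.31535103 0.21816065] [ 0.02  0.86 -1.21  1.29  0.79  1.49  0.23] 2.896768635483167 [0.24236468 0.44575028 0.09107751] [-3.11909712  0.28796612  0.08822802]
```

Emit:
play_rows(steps=[[0.53, [0, 0, 0.03], [0, 0, 1]], [0.53, [0, 0, 0.03], [0, 0, 1]], [0.53, [0, 0, 0.01], [0, 0, 1]], [0.53, [0, 0, 0.01], [0, 0, 1]], [0.53, [0, 0, 0.005], [0, 0, 1]], [0.53, [0, 0, 0.005], [0, 0, 1]], [0.53, [0, 0, 0.005], [0, 0, 1]], [0.53, [0, 0, 0.005], [0, 0, 1]], [0.53, [0, 0, 0.005], [0, 0, 1]]])

```text
t: 11.92
eef_pos: [0.6244, 0.3165, 0.2159]
tool_rot: [[-0.375, 0.927, 0.001], [0.927, 0.375, 0.003], [0.002, 0.001, -1.0]]
wrist_force: [-1.0, 3.3, -0.1]
width: 0.472
grip_force: 1.0
```

Emit:
play_rows(steps=[[0.53, [0, 0, 0.005], [0, 0, 1]], [0.53, [0, 0, 0.005], [0, 0, 1]], [0.53, [0, 0, 0.005], [0, 0, 1]], [0.53, [0, 0, 0.005], [0, 0, 1]], [0.53, [0, 0, 0.005], [0, 0, 1]], [0.53, [0, 0, 0.005], [0, 0, 1]], [0.53, [0, 0, 0.005], [0, 0, 1]], [0.53, [0, 0, 0.005], [0, 0, 1]], [0.53, [0, 0, 0.005], [0, 0, 1]]])

```text
t: 12.67
eef_pos: [0.6252, 0.3163, 0.2148]
tool_rot: [[0.53, 0.848, 0.002], [0.848, -0.53, 0.003], [0.003, 0.0, -1.0]]
wrist_force: [1.4, 2.3, -0.2]
width: 0.472
grip_force: 0.9
```

```bash
cat > st.py <<'E'
from h import *
from bench import *
import cv2
s=read_state();R=s['tool_rot'];print(s['t'],s['eef_pos'],s['qpos'].round(2),'yaw',np.arctan2(R[1,0],R[0,0]).round(3),s['moment'].round(2),s['wrist_force'].round(1))
# track bar boss and pad between open0 and now (side view)
def track():
    I=np.mean([capture('side').astype(float) for _ in range(5)],0); A=np.load('open0.npy')
    g=lambda X:cv2.cvtColor(X.astype(np.float32),cv2.COLOR_BGR2GRAY)
    for n,(r0,r1,c0,c1) in {'bar':(203,215,190,216),'pad':(217,228,200,214),'lid':(235,262,206,226)}.items():
        U=8; T=cv2.resize(g(A)[r0:r1,c0:c1],None,fx=U,fy=U,interpolation=2); S=cv2.resize(g(I)[r0-4:r1+8,c0-2:c1+2],None,fx=U,fy=U,interpolation=2)
        m=cv2.matchTemplate(S,T,cv2.TM_CCOEFF_NORMED); _,v,_,l=cv2.minMaxLoc(m); print(n,'dx',l[0]/U-2,'dy',l[1]/U-4,round(v,3))
    return I
E
python3 -c "
from st import *
I=track();np.save('s1.npy',I)
p=np.array([.568,.285,.167]);print('px per mm',[(proj('side',p-[0,0,.001])-proj('side',p))])"
```

```text
12.6667 [0.62516883 0.31628661 0.21477803] [-0.12  0.72 -0.77  1.29  0.5   1.31 -1.45] yaw 1.012 [ 0.41 -0.24  0.04] [ 1.4  2.3 -0.2]
bar dx -0.125 dy 1.25 0.638
pad dx 0.125 dy 0.5 0.938
lid dx -0.25 dy -0.125 0.955
px per mm [array([0.02179533, 0.37196264])]
```

Emit:
play_rows(steps=[[0.53, [0, 0, 0.005], [0, 0, 1]], [0.53, [0, 0, 0.005], [0, 0, 1]], [0.53, [0, 0, 0.005], [0, 0, 1]], [0.53, [0, 0, 0.005], [0, 0, 1]], [0.53, [0, 0, 0.005], [0, 0, 1]], [0.53, [0, 0, 0.005], [0, 0, 1]], [0.53, [0, 0, 0.005], [0, 0, 1]], [0.53, [0, 0, 0.005], [0, 0, 1]]])

```text
t: 13.58
eef_pos: [0.6241, 0.3152, 0.2124]
tool_rot: [[0.984, 0.179, -0.002], [0.179, -0.984, 0.001], [-0.002, -0.001, -1.0]]
wrist_force: [-2.3, 1.0, 1.3]
width: 0.466
grip_force: 1.2
```

Emit:
play_rows(steps=[[0.53, [0, 0, 0.005], [0, 0, 1]], [0.53, [0, 0, 0.005], [0, 0, 1]], [0.53, [0, 0, 0.005], [0, 0, 1]], [0.53, [0, 0, 0.005], [0, 0, 1]], [0.53, [0, 0, 0], [0, 0, 0.7]], [0.53, [0, 0, 0], [0, 0, 0]]])

```text
t: 14.08
eef_pos: [0.6239, 0.3154, 0.2118]
tool_rot: [[0.952, -0.306, -0.002], [-0.306, -0.952, 0.0], [-0.002, 0.0, -1.0]]
wrist_force: [-2.6, 0.7, 0.2]
width: 0.469
grip_force: 1.0
```

```bash
python3 -c "
from st import *"
```

```text
14.0833 [0.62394326 0.31542795 0.2118146 ] [-0.28  0.66 -0.44  1.3   0.28  1.24 -2.6 ] yaw -0.31 [0.26 0.47 0.06] [-2.6  0.7  0.2]
```

```bash
python3 -c "
from st import *
rel([(.493,.2515,.292)])"
```

```text
14.0833 [0.62394326 0.31542795 0.2118146 ] [-0.28  0.66 -0.44  1.3   0.28  1.24 -2.6 ] yaw -0.31 [0.26 0.47 0.06] [-2.6  0.7  0.2]
[-4.21  4.04 -3.2 ]
```

Emit:
play_rows(steps=[[0.53, [0, 0, -0.8], [0, 0, -0.5]], [0.53, [0, 0, -1], [0, 0, 0.5]], [0.53, [-0.4, 0.4, -1], [0, 0, 0]], [0.53, [-0.8, 0.76, -0.4], [0, 0, 0]], [0.53, [-0.8, 0.76, 0], [0, 0, 0]], [0.53, [-0.8, 0.76, 0], [0, 0, 0]], [0.53, [-0.8, 0.76, 0], [0, 0, 0]], [0.53, [-0.6, 0.6, 0], [0, 0, 0]]])

```text
t: 14.75
eef_pos: [0.4922, 0.2495, 0.292]
tool_rot: [[0.954, -0.301, -0.0], [-0.301, -0.954, -0.001], [0.0, 0.001, -1.0]]
wrist_force: [0.6, -0.5, 0.6]
width: 0.47
grip_force: 0.0
```

Emit:
play_rows(steps=[[0.53, [0, 0, 0], [0, 0, -1]], [0.53, [0, 0, 0], [0, 0, -1]], [0.53, [0, 0, 0], [0, 0, -1]], [0.53, [0, 0, 0], [0, 0, -1]], [0.53, [0, 0, 0], [0, 0, -1]], [0.53, [0, 0, 0], [0, 0, -1]], [0.53, [0, 0, 0], [0, 0, -1]], [0.53, [0, 0, 0], [0, 0, -1]], [0.53, [0, 0, 0], [0, 0, -1]], [0.53, [0, 0, 0], [0, 0, -1]]])

```text
t: 15.58
eef_pos: [0.4943, 0.2502, 0.2919]
tool_rot: [[0.734, 0.679, 0.0], [0.679, -0.734, -0.001], [-0.0, 0.001, -1.0]]
wrist_force: [0.8, 0.7, -0.7]
width: 0.468
grip_force: 0.0
```

Emit:
play_rows(steps=[[0.53, [0, 0, 0], [0, 0, -1]], [0.53, [0, 0, 0], [0, 0, -1]], [0.53, [0, 0, 0], [0, 0, -1]], [0.53, [0, 0, 0], [0, 0, -1]]])

```text
t: 15.92
eef_pos: [0.4943, 0.2501, 0.2919]
tool_rot: [[0.395, 0.919, 0.0], [0.919, -0.395, -0.001], [-0.0, 0.001, -1.0]]
wrist_force: [0.2, -0.5, -0.9]
width: 0.47
grip_force: 0.0
```

```bash
python3 -c "
from st import *
I=track();np.save('s2.npy',I);A=np.load('open0.npy')
f=lambda I:cv2.resize(I[190:250,165:230].astype(np.uint8),None,fx=6,fy=6,interpolation=2)
cv2.imwrite('pics/e.png',np.hstack([f(A),f(I)]))"
```

```text
15.9167 [0.49433072 0.25013268 0.29190996] [ 0.03  0.44 -0.84  1.58  0.34  1.28 -1.27] yaw 1.165 [-0.01  0.06  0.  ] [ 0.2 -0.5 -0.9]
bar dx 0.125 dy 1.625 0.964
pad dx 0.0 dy 1.125 0.791
lid dx 0.0 dy 0.0 0.995
```

View pics/e.png

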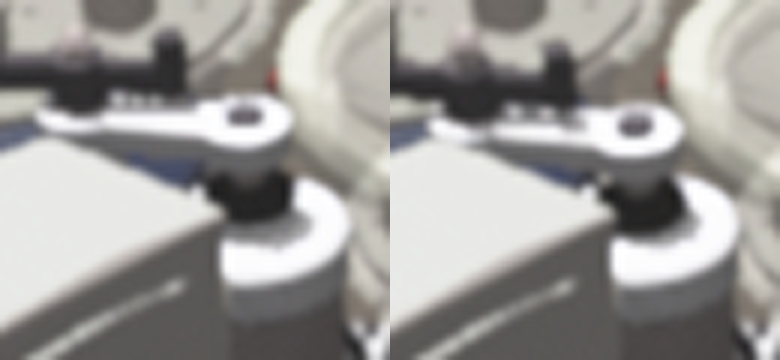

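```bash
cat > prof.py <<'E'
from h import *
import cv2
def prof(X,c0=204,c1=210): return cv2.cvtColor(X.astype(np.float32),cv2.COLOR_BGR2GRAY)[205:240,c0:c1].mean(1)
def edge(X,c0=204,c1=210,lo=212,hi=236):
    p=prof(X,c0,c1); r=np.arange(205,240); k=np.argmin(p[lo-205:hi-205])+lo-205
    mn=p[k]
    def cross(lv,d):
        j=k
        while p[j]<lv: j+=d
        return r[j]-d*(p[j]-lv)/(p[j]-p[j-d])
    return round(mn,1),[round(cross(l,1),2) for l in(60,80,110)],[round(cross(l,-1),2) for l in(60,80)]
if __name__=="__main__":
    for n,X in(("locked",cv2.imread("pics/side0.png").astype(float)),("open0",np.load("open0.npy")),("s2",np.load("s2.npy"))):
        print(n,prof(X)[5:32].round().astype(int)); print(edge(X),edge(X,210,214))
    X=np.load("s2.npy");g=cv2.cvtColor(X.astype(np.float32),cv2.COLOR_BGR2GRAY)
    for r in range(214,244,2): print(r,g[r,214:230].astype(int))
    m=np.load("m.npy")+[-.0015,.0031,0]
    print("model lid",[proj("side",mw(m,(-.062,0,.167))+.036*np.array([np.cos(a),np.sin(a),0])).round(1).tolist() for a in np.radians(range(-180,-20,15))],proj("side",mw(m,(-.062,0,.167))))
E
python3 prof.py
```

```text
locked [134 134 187 240 242 195 121  95  95  89  76  64  51  39  36  35  35  39
  63 105 167 230 248 250 250 244 223]
(np.float32(34.9), [np.float64(227.89), np.float64(228.41), np.float64(229.09)], [np.float64(221.28), np.float64(219.69)]) (np.float32(43.3), [np.float64(226.3), np.float64(227.1), np.float64(228.0)], [np.float64(221.42), np.float64(220.49)])
open0 [167 239 252 237 172 113 100  99  88  73  60  47  39  38  38  37  48  85
 113 127 173 236 251 252 252 248 230]
(np.float32(37.2), [np.float64(226.32), np.float64(226.87), np.float64(227.91)], [np.float64(220.03), np.float64(218.54)]) (np.float32(47.9), [np.float64(224.2), np.float64(225.54), np.float64(226.81)], [np.float64(218.82), np.float64(218.03)])
s2 [145 134 176 241 250 219 135 101 100  96  83  68  55  42  37  37  38  38
  57 106 175 236 251 252 252 248 230]
(np.float32(37.0), [np.float64(228.06), np.float64(228.47), np.float64(229.06)], [np.float64(221.6), np.float64(220.2)]) (np.float32(42.0), [np.float64(226.23), np.float64(227.08), np.float64(227.96)], [np.float64(221.57), np.float64(220.68)])
214 [112 127 145 16
[... 545 characters left out ...]
[239 243 249 252 252 251 245 228 179 161 167 180 194 199 197 188]
232 [252 252 252 250 243 230 194 143 123 169 191 177 180 192 197 195]
234 [244 236 221 195 160 125 101  91 107 161 198 196 176 165 174 187]
236 [147 125 110 102  97  96  95  93 113 159 188 200 202 179 150 144]
238 [100 100  99  98  98  95  89  86 104 127 148 171 186 190 181 167]
240 [100  99  95  88  85  79  74  74  98 117 122 132 150 154 151 159]
242 [ 84  79  76  72  70  69  68  73  93 117 126 124 118 124 155 183]
model lid [[220.2, 230.8], [222.4, 228.7], [223.5, 226.4], [223.6, 224.1], [222.6, 222.0], [220.6, 220.1], [217.8, 218.6], [214.3, 217.6], [210.4, 217.1], [206.3, 217.2], [202.3, 217.8]] [207.62227154 225.61959909]
```

Emit:
play_rows(steps=[[0.53, [0, 0, 0], [0, 0, -1]], [0.53, [0, 0, 0], [0, 0, -1]], [0.53, [0, 0, 0], [0, 0, -1]], [0.53, [0, 0, 0], [0, 0, -1]], [0.53, [0, 0, 0], [0, 0, -1]], [0.53, [0, 0, 0], [0, 0, -1]], [0.53, [0, 0, 0], [0, 0, -1]], [0.53, [0, 0, 0], [0, 0, -1]], [0.53, [0, 0, 0], [0, 0, -1]]])

```text
t: 16.92
eef_pos: [0.4942, 0.2505, 0.2919]
tool_rot: [[-0.507, 0.862, 0.0], [0.862, 0.507, -0.0], [-0.0, 0.0, -1.0]]
wrist_force: [0.1, -0.1, 1.2]
width: 0.469
grip_force: 0.0
```

Emit:
play_rows(steps=[[0.53, [0, 0, 0], [0, 0, -1]], [0.53, [0, 0, 0], [0, 0, -1]], [0.53, [0, 0, 0], [0, 0, -1]], [0.53, [0, 0, 0], [0, 0, -1]], [0.53, [0, 0, 0], [0, 0, -1]], [0.53, [0, 0, 0], [0, 0, -1]], [0.53, [0, 0, 0], [0, 0, -1]], [0.53, [0, 0, 0], [0, 0, -1]], [0.53, [0, 0, 0], [0, 0, -1]]])

```text
t: 17.67
eef_pos: [0.4943, 0.2505, 0.2917]
tool_rot: [[-0.995, 0.097, 0.0], [0.097, 0.995, -0.0], [-0.0, -0.0, -1.0]]
wrist_force: [-0.2, -0.1, -0.0]
width: 0.475
grip_force: 0.0
```

```bash
python3 -c "
from st import *
rel([(.6245,.3145,.292)])
import prof;X=np.load('s1.npy');print(prof.prof(X)[5:32].round().astype(int),prof.edge(X))"
```

```text
17.6667 [0.49426055 0.25048302 0.29171851] [ 0.24  0.62 -1.35  1.58  0.61  1.43  0.33] yaw 3.045 [ 0.04 -0.05 -0.04] [-0.2 -0.1 -0. ]
[-4.94  3.05 -0.01]
[ 82 103 149 171 155 125 108 105 101  88  73  60  46  38  36  38  36  51
  93 128 158 174 176 178 180 178 165] (np.float32(35.7), [np.float64(227.22), np.float64(227.69), np.float64(228.48)], [np.float64(221.02), np.float64(219.56)])
```

Emit:
play_rows(steps=[[0.53, [-0.8, 0.5, 0], [0, 0, 0]], [0.53, [-0.8, 0.5, 0], [0, 0, 0]], [0.53, [-0.8, 0.5, 0], [0, 0, 0]], [0.53, [-0.8, 0.5, 0], [0, 0, 0]], [0.53, [-0.8, 0.5, 0], [0, 0, 0]], [0.53, [-0.8, 0.5, 0], [0, 0, 0]], [0.53, [-0.14, 0.05, 0], [0, 0, 0]], [0.53, [0, 0, 0.5], [0, 0, 0]], [0.53, [0, 0, 0.9], [0, 0, 0]], [0.53, [0, 0, 0.9], [0, 0, 0]]])

```text
t: 18.5
eef_pos: [0.6237, 0.3143, 0.2337]
tool_rot: [[-0.995, 0.1, 0.001], [0.1, 0.995, 0.0], [-0.001, 0.0, -1.0]]
wrist_force: [0.8, -0.1, -1.2]
width: 0.471
grip_force: 0.0
```

Emit:
play_rows(steps=[[0.53, [0, 0, 0.9], [0, 0, 0]], [0.53, [0, 0, 0.05], [0, 0, 0]], [0.53, [0, 0, 0], [0, 0, 1]], [0.53, [0, 0, 0], [0, 0, 1]], [0.53, [0, 0, 0.005], [0, 0, 1]], [0.53, [0, 0, 0.005], [0, 0, 1]], [0.53, [0, 0, 0.005], [0, 0, 1]], [0.53, [0, 0, 0.005], [0, 0, 1]]])

```text
t: 19.17
eef_pos: [0.6232, 0.3149, 0.2109]
tool_rot: [[-0.743, 0.669, -0.001], [0.669, 0.743, 0.001], [0.002, 0.0, -1.0]]
wrist_force: [-1.8, 2.4, -0.2]
width: 0.472
grip_force: 1.1
```

```bash
cat > look.py <<'E'
from st import *
import prof,sys
I=np.mean([capture('side').astype(float) for _ in range(5)],0);np.save(sys.argv[1],I)
g=cv2.cvtColor(I.astype(np.float32),cv2.COLOR_BGR2GRAY)
print(prof.prof(I)[5:32].round().astype(int)); print(prof.edge(I),prof.edge(I,210,214))
p=prof.prof(I); 
b=g[205:222,204:210].mean(1); print('bar lower edge grad',np.round(b).astype(int))
E
python3 look.py e1.npy
```

```text
19.1667 [0.62316342 0.31485021 0.21093907] [-0.01  0.81 -1.05  1.3   0.69  1.41 -0.19] yaw 2.409 [0.46 0.33 0.07] [-1.8  2.4 -0.2]
[ 91  84 105 151 174 156 126 110 107 103  91  75  60  45  38  36  37  37
  55 106 154 175 179 181 184 182 168]
(np.float32(36.4), [np.float64(228.1), np.float64(228.49), np.float64(229.08)], [np.float64(221.97), np.float64(220.68)]) (np.float32(38.7), [np.float64(226.34), np.float64(227.09), np.float64(227.86)], [np.float64(221.45), np.float64(220.83)])
bar lower edge grad [127 131 132 132 115  91  84 105 151 174 156 126 110 107 103  91  75]
```

Emit:
play_rows(steps=[[0.53, [0, 0, 0.005], [0, 0, 1]], [0.53, [0, 0, 0.005], [0, 0, 1]], [0.53, [0, 0, 0.005], [0, 0, 1]], [0.53, [0, 0, 0.005], [0, 0, 1]], [0.53, [0, 0, 0.005], [0, 0, 1]], [0.53, [0, 0, 0.005], [0, 0, 1]], [0.53, [0, 0, 0.005], [0, 0, 1]], [0.53, [0, 0, 0], [0, 0, 0]]])

```text
t: 20.08
eef_pos: [0.6248, 0.3142, 0.2095]
tool_rot: [[-0.106, 0.994, 0.001], [0.994, 0.106, 0.0], [0.0, 0.001, -1.0]]
wrist_force: [-0.4, 0.6, -0.4]
width: 0.468
grip_force: 0.5
```

```bash
python3 look.py e2.npy
```

```text
20.0833 [0.62482097 0.3141502  0.20953794] [-0.07  0.75 -0.88  1.3   0.57  1.34 -0.84] yaw 1.677 [ 0.27 -0.09  0.06] [-0.4  0.6 -0.4]
[ 89  77  88 131 164 165 139 113 107 105  96  81  66  50  38  36  37  35
  44  87 143 173 179 181 184 181 168]
(np.float32(35.3), [np.float64(228.38), np.float64(228.84), np.float64(229.41)], [np.float64(222.39), np.float64(221.04)]) (np.float32(39.6), [np.float64(226.82), np.float64(227.41), np.float64(228.13)], [np.float64(221.84), np.float64(221.33)])
bar lower edge grad [127 131 132 129 112  89  77  88 131 164 165 139 113 107 105  96  81]
```

Emit:
play_rows(steps=[[0.53, [0, 0, 0.005], [0, 0, 1]], [0.53, [0, 0, 0.005], [0, 0, 1]], [0.53, [0, 0, 0.005], [0, 0, 1]], [0.53, [0, 0, 0.005], [0, 0, 1]], [0.53, [0, 0, 0.005], [0, 0, 1]], [0.53, [0, 0, 0.005], [0, 0, 1]], [0.53, [0, 0, 0], [0, 0, 0]]])

```text
t: 20.92
eef_pos: [0.6249, 0.3139, 0.2085]
tool_rot: [[0.499, 0.867, 0.0], [0.867, -0.499, -0.0], [0.0, 0.0, -1.0]]
wrist_force: [0.2, 0.1, -0.1]
width: 0.467
grip_force: 0.3
```

```bash
python3 look.py e3.npy
```

```text
20.9167 [0.62494103 0.31393146 0.20846534] [-0.14  0.71 -0.73  1.31  0.47  1.29 -1.39] yaw 1.048 [ 0.15 -0.07 -0.01] [ 0.2  0.1 -0.1]
[ 89  79  85 118 157 168 144 115 106 105  98  85  70  54  40  36  36  36
  40  76 136 169 176 178 181 178 165]
(np.float32(35.5), [np.float64(228.56), np.float64(229.06), np.float64(229.57)], [np.float64(222.62), np.float64(221.31)]) (np.float32(36.9), [np.float64(227.05), np.float64(227.61), np.float64(228.33)], [np.float64(222.02), np.float64(221.57)])
bar lower edge grad [125 129 130 126 109  89  79  85 118 157 168 144 115 106 105  98  85]
```

Emit:
play_rows(steps=[[0.53, [0, 0, 0.005], [0, 0, 1]], [0.53, [0, 0, 0.005], [0, 0, 1]], [0.53, [0, 0, 0.005], [0, 0, 1]], [0.53, [0, 0, 0.005], [0, 0, 1]], [0.53, [0, 0, 0.005], [0, 0, 1]], [0.53, [0, 0, 0.005], [0, 0, 1]], [0.53, [0, 0, 0], [0, 0, 0]]])

```text
t: 21.75
eef_pos: [0.6242, 0.3141, 0.2076]
tool_rot: [[0.913, 0.408, -0.001], [0.408, -0.913, -0.0], [-0.001, 0.0, -1.0]]
wrist_force: [0.5, 0.2, -0.0]
width: 0.47
grip_force: 0.2
```

```bash
python3 look.py e4.npy
```

```text
21.75 [0.62423752 0.3140739  0.20758921] [-0.21  0.68 -0.57  1.31  0.36  1.25 -1.94] yaw 0.421 [0.09 0.06 0.02] [ 0.5  0.2 -0. ]
[ 86  74  77 104 151 170 152 123 108 105 101  88  72  58  44  36  36  37
  37  67 131 169 177 178 181 179 166]
(np.float32(36.0), [np.float64(228.77), np.float64(229.2), np.float64(229.67)], [np.float64(222.86), np.float64(221.49)]) (np.float32(36.7), [np.float64(227.2), np.float64(227.77), np.float64(228.43)], [np.float64(222.31), np.float64(221.79)])
bar lower edge grad [125 129 130 127 110  86  74  77 104 151 170 152 123 108 105 101  88]
```

Emit:
play_rows(steps=[[0.53, [0, 0, 0.005], [0, 0, 1]], [0.53, [0, 0, 0.005], [0, 0, 1]], [0.53, [0, 0, 0.005], [0, 0, 1]], [0.53, [0, 0, 0.005], [0, 0, 1]], [0.53, [0, 0, 0.005], [0, 0, 1]], [0.53, [0, 0, 0], [0, 0, 0]]])

```text
t: 22.5
eef_pos: [0.6241, 0.3143, 0.2069]
tool_rot: [[0.995, -0.103, -0.001], [-0.103, -0.995, -0.0], [-0.001, 0.0, -1.0]]
wrist_force: [-1.5, 0.3, -0.0]
width: 0.472
grip_force: 0.8
```

```bash
python3 look.py e5.npy
```

```text
22.5 [0.6240867  0.31433194 0.20690865] [-0.28  0.66 -0.43  1.31  0.28  1.23 -2.4 ] yaw -0.103 [0.13 0.39 0.04] [-1.5  0.3 -0. ]
[ 94  68  66  91 140 169 163 135 112 106 104  93  78  62  46  37  36  37
  35  59 121 164 177 180 183 180 167]
(np.float32(35.4), [np.float64(229.02), np.float64(229.34), np.float64(229.83)], [np.float64(223.11), np.float64(221.87)]) (np.float32(37.2), [np.float64(227.46), np.float64(228.1), np.float64(228.71)], [np.float64(222.71), np.float64(222.14)])
bar lower edge grad [126 130 132 133 122  94  68  66  91 140 169 163 135 112 106 104  93]
```

Emit:
play_rows(steps=[[0.53, [0, 0, 0.005], [0, 0, 1]], [0.53, [0, 0, 0.005], [0, 0, 1]], [0.53, [0, 0, 0.005], [0, 0, 1]], [0.53, [0, 0, 0.005], [0, 0, 1]], [0.53, [0, 0, 0], [0, 0, 0]]])

```text
t: 23.17
eef_pos: [0.6247, 0.3144, 0.2066]
tool_rot: [[0.867, -0.499, 0.0], [-0.499, -0.867, 0.0], [-0.0, -0.0, -1.0]]
wrist_force: [-0.7, -0.1, -0.4]
width: 0.47
grip_force: 0.7
```

```bash
python3 look.py e6.npy; python3 -c "
from st import *
rel([(.493,.2515,.289)])"
```

```text
23.1667 [0.62473227 0.31440489 0.2065652 ] [-0.33  0.65 -0.33  1.31  0.21  1.21 -2.76] yaw -0.522 [0.28 0.28 0.09] [-0.7 -0.1 -0.4]
[100  71  61  79 129 165 165 138 113 107 105  96  80  64  47  37  36  37
  36  57 115 161 176 180 183 180 167]
(np.float32(35.7), [np.float64(229.05), np.float64(229.39), np.float64(229.91)], [np.float64(223.24), np.float64(222.02)]) (np.float32(36.8), [np.float64(227.46), np.float64(228.1), np.float64(228.7)], [np.float64(221.66), np.float64(220.89)])
bar lower edge grad [126 130 131 131 124 100  71  61  79 129 165 165 138 113 107 105  96]
23.4167 [0.62479297 0.31422276 0.20653361] [-0.33  0.65 -0.33  1.31  0.21  1.21 -2.75] yaw -0.516 [0.41 0.28 0.05] [-1.   2.3 -0.8]
[-3.35  4.78 -3.3 ]
```

Emit:
play_rows(steps=[[0.53, [0, 0, -0.5], [0, 0, -0.5]], [0.53, [0, 0, -1], [0, 0, 0.5]], [0.53, [-0.35, 0.48, -1], [0, 0, 0]], [0.53, [-0.6, 0.86, -0.8], [0, 0, 0]], [0.53, [-0.6, 0.86, 0], [0, 0, 0]], [0.53, [-0.6, 0.86, 0], [0, 0, 0]], [0.53, [-0.6, 0.86, 0], [0, 0, 0]], [0.53, [-0.6, 0.86, 0], [0, 0, -1]], [0.53, [0, 0, 0], [0, 0, -1]]])

```text
t: 24.17
eef_pos: [0.4893, 0.2495, 0.29]
tool_rot: [[0.954, -0.299, 0.0], [-0.299, -0.954, -0.003], [0.001, 0.002, -1.0]]
wrist_force: [-0.3, 1.0, 0.9]
width: 0.469
grip_force: 0.0
```

Emit:
play_rows(steps=[[0.53, [0, 0, 0], [0, 0, -1]], [0.53, [0, 0, 0], [0, 0, -1]], [0.53, [0, 0, 0], [0, 0, -1]], [0.53, [0, 0, 0], [0, 0, -1]], [0.53, [0, 0, 0], [0, 0, -1]], [0.53, [0, 0, 0], [0, 0, -1]], [0.53, [0, 0, 0], [0, 0, -1]], [0.53, [0, 0, 0], [0, 0, -1]], [0.53, [0, 0, 0], [0, 0, -1]], [0.53, [0, 0, 0], [0, 0, -1]]])

```text
t: 25.0
eef_pos: [0.4935, 0.2511, 0.2894]
tool_rot: [[0.736, 0.677, 0.001], [0.677, -0.736, -0.001], [0.001, 0.001, -1.0]]
wrist_force: [-0.7, -0.3, 0.2]
width: 0.472
grip_force: 0.0
```

Emit:
play_rows(steps=[[0.53, [0, 0, 0], [0, 0, -1]], [0.53, [0, 0, 0], [0, 0, -1]], [0.53, [0, 0, 0], [0, 0, -1]], [0.53, [0, 0, 0], [0, 0, -1]]])

```text
t: 25.33
eef_pos: [0.4935, 0.2511, 0.2893]
tool_rot: [[0.397, 0.918, 0.002], [0.918, -0.397, -0.001], [0.0, 0.002, -1.0]]
wrist_force: [-0.1, 0.4, 0.5]
width: 0.469
grip_force: 0.0
```

```bash
python3 look.py s3.npy; python3 -c "
from st import *
track()
import prof
for n in ('open0','s2','s3'):
  X=np.load(n+'.npy');print(n,prof.prof(X)[5:32].round().astype(int),prof.prof(X,210,214)[5:32].round().astype(int))
f=lambda n:cv2.resize(np.load(n+'.npy')[200:242,180:228].astype(np.uint8),None,fx=8,fy=8,interpolation=2)
cv2.imwrite('pics/f.png',np.hstack([f('s2'),f('s3')]))"
```

```text
25.3333 [0.49352201 0.25106992 0.28934124] [-0.01  0.42 -0.76  1.59  0.3   1.25 -1.23] yaw 1.162 [ 0.    0.07 -0.01] [-0.1  0.4  0.5]
[206 165 133 144 211 247 245 197 122 101 100  92  77  62  48  39  38  39
  37  61 155 241 253 252 252 248 230]
(np.float32(36.6), [np.float64(228.96), np.float64(229.2), np.float64(229.52)], [np.float64(223.16), np.float64(221.83)]) (np.float32(39.4), [np.float64(227.54), np.float64(228.17), np.float64(228.75)], [np.float64(222.86), np.float64(222.33)])
bar lower edge grad [120 123 123 146 200 206 165 133 144 211 247 245 197 122 101 100  92]
25.5833 [0.49309427 0.25144351 0.28915369] [-0.02  0.42 -0.76  1.59  0.3   1.25 -1.24] yaw 1.153 [0.02 0.03 0.06] [0.3 0.7 0.1]
bar dx 0.5 dy 3.125 0.825
pad dx 0.75 dy 3.0 0.585
lid dx 0.0 dy 0.0 0.994
open0 [167 239 252 237 172 113 100  99  88  73  60  47  39  38  38  37  48  85
 113 127 173 236 251 252 252 248 230] [240 225 187 133 103 101 105 102  81  55  48  49  51  56  58  67  91 114
 130 149 178 223 248 252 250 240 194]
s2 [145 134 176 241 250 219 135 101 100  96  83  68  55  42  37  37  38  38
  57 106 175 236 251 252 252 248 230] [240 245 237 216 177 125 101 102 110 115  98  72  51  44  42  44  55  77
 112 149 193 236 250 252 250 240 194]
s3 [206 165 133 144 211 247 245 197 122 101 100  92  77  62  48  39  38  39
  37  61 155 241 253 252 252 248 230] [204 232 243 242 231 201 151 109 107 139 161 142  92  55  43  39  41  47
  71 123 192 244 252 252 250 240 194]
```

View pics/f.png

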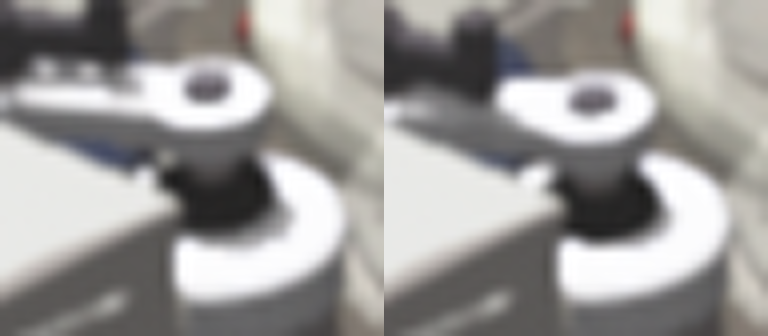

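Emit:
play_rows(steps=[[0.0, [0, 0, 0], [0, 0, 0.97]], [0.0, [0, 0, 0], [0, 0, 0.97]], [0.0, [0, 0, 0], [0, 0, 0.97]], [0.0, [0, 0, 0], [0, 0, 0.97]], [0.0, [0, 0, 0], [0, 0, 0.97]], [0.0, [0, 0, 0], [0, 0, 0.97]], [0.0, [0, 0, 0], [0, 0, 0.97]], [0.0, [0, 0, 0], [0, 0, 0]]])

```text
t: 26.5
eef_pos: [0.4926, 0.2521, 0.2892]
tool_rot: [[0.905, 0.426, 0.0], [0.426, -0.905, -0.0], [0.0, 0.0, -1.0]]
wrist_force: [-0.3, 0.0, -0.1]
width: 1.002
grip_force: 0.0
```

```bash
python3 -c "
from st import *
rel([(.491,.2535,.144)]);print(s['width'])"
```

```text
26.5 [0.49261195 0.25205278 0.28920243] [-0.13  0.39 -0.58  1.59  0.22  1.23 -1.88] yaw 0.44 [ 0.07  0.03 -0.02] [-0.3  0.  -0.1]
[-0.04 -0.08  5.81]
1.0024341337404528
```

Emit:
play_rows(steps=[[0, [-0.04, -0.08, 0.8], [0, 0, 0]], [0, [0, 0, 0.85], [0, 0, 0]], [0, [0, 0, 0.85], [0, 0, 0]], [0, [0, 0, 0.85], [0, 0, 0]], [0, [0, 0, 0.85], [0, 0, 0]], [0, [0, 0, 0.85], [0, 0, 0]], [0, [0, 0, 0.76], [0, 0, 0]], [0.9, [0, 0, 0], [0, 0, 0]], [0.9, [0, 0, 0], [0, 0, 0]], [0.9, [0, 0, 0], [0, 0, 0]]])

```text
t: 27.33
eef_pos: [0.4914, 0.2538, 0.1448]
tool_rot: [[0.902, 0.432, 0.001], [0.432, -0.902, 0.001], [0.001, -0.0, -1.0]]
wrist_force: [0.5, -0.1, 1.5]
width: 0.601
grip_force: 0.0
```

Emit:
play_rows(steps=[[0.9, [0, 0, 0], [0, 0, 0]], [0.9, [0, 0, 0], [0, 0, 0]], [0.9, [0, 0, 0], [0, 0, 0]], [0.9, [0, 0, 0], [0, 0, 0]]])

```text
t: 27.67
eef_pos: [0.4919, 0.2529, 0.1454]
tool_rot: [[0.903, 0.43, 0.003], [0.43, -0.903, -0.0], [0.002, 0.001, -1.0]]
wrist_force: [0.8, -1.8, 4.7]
width: 0.353
grip_force: 29.2
```

Emit:
play_rows(steps=[[0.9, [-0.3, 0, 0.08], [0, 0, 0]], [0.9, [-0.33, 0, 0.115], [0, 0, 0]], [0.9, [-0.32, 0, 0.145], [0, 0, 0]], [0.9, [-0.3, 0, 0.17], [0, 0, 0]], [0.9, [-0.29, 0, 0.2], [0, 0, 0]], [0.9, [-0.27, 0, 0.22], [0, 0, 0]], [0.9, [-0.25, 0, 0.245], [0, 0, 0]], [0.9, [-0.23, 0, 0.265], [0, 0, 0]], [0.9, [-0.2, 0, 0.285], [0, 0, 0]], [0.9, [-0.18, 0, 0.3], [0, 0, 0]]])

```text
t: 28.5
eef_pos: [0.4301, 0.2232, 0.0926]
tool_rot: [[0.903, 0.43, -0.0], [0.43, -0.903, -0.001], [-0.001, 0.001, -1.0]]
wrist_force: [7.1, -5.0, 20.1]
width: 0.356
grip_force: 32.9
```

Emit:
play_rows(steps=[[0.9, [-0.03, 0, 0.1], [0, 0, 0]], [0.9, [0, 0, 0], [0, 0, 0]], [0.9, [0, 0, 0], [0, 0, 0]]])

```text
t: 28.75
eef_pos: [0.4297, 0.2229, 0.0913]
tool_rot: [[0.903, 0.43, 0.001], [0.43, -0.903, -0.002], [-0.0, 0.002, -1.0]]
wrist_force: [0.4, -7.1, 15.8]
width: 0.356
grip_force: 32.1
```

```bash
python3 look.py l1.npy;python3 -c "
from st import *
track()"
```

```text
28.75 [0.42966062 0.22287692 0.0913126 ] [-0.18  0.5  -0.5   2.05  0.38  0.69 -2.06] yaw 0.444 [-1.46 -0.29  0.01] [ 0.4 -7.1 15.8]
[177 203 184 149 131 177 244 253 233 153 110 106 101  85  59  43  41  41
  39  58 151 243 254 253 253 250 235]
(np.float32(38.6), [np.float64(229.02), np.float64(229.24), np.float64(229.56)], [np.float64(223.98), np.float64(223.19)]) (np.float32(42.1), [np.float64(227.38), np.float64(228.08), np.float64(228.59)], [np.float64(223.22), np.float64(222.6)])
bar lower edge grad [125 129 130 129 139 177 203 184 149 131 177 244 253 233 153 110 106]
29.0 [0.42964614 0.22289008 0.09132363] [-0.18  0.5  -0.5   2.05  0.38  0.69 -2.06] yaw 0.444 [-1.41 -0.28  0.01] [ 1.  -6.7 16.3]
bar dx 0.625 dy 4.5 0.807
pad dx 0.75 dy 3.0 0.598
lid dx -0.125 dy 0.0 0.994
```

Emit:
play_rows(steps=[[0, [0, 0, 0], [0, 0, 0]], [0, [0, 0, 0], [0, 0, 0]], [0, [0, 0, 0], [0, 0, 0]], [0, [0, 0, 0], [0, 0, 0]], [0, [0, 0, -0.6], [0, 0, 0]], [0, [0, 0, -0.9], [0, 0, 0]], [0, [0, 0, -0.9], [0, 0, 0]], [0, [0, 0, -0.9], [0, 0, 0]], [0, [0, 0, -0.9], [0, 0, 0]], [0, [0, 0, -0.9], [0, 0, 0]]])

```text
t: 30.08
eef_pos: [0.4293, 0.2243, 0.2189]
tool_rot: [[0.902, 0.431, -0.001], [0.431, -0.902, 0.0], [-0.001, -0.001, -1.0]]
wrist_force: [0.3, -0.0, -0.9]
width: 1.002
grip_force: 0.0
```

Emit:
play_rows(steps=[[0, [0, 0, -0.9], [0, 0, 0]], [0, [0, 0, -0.9], [0, 0, 0]], [0, [0, 0, 0], [0, 0, 0]], [0, [0, 0, 0], [0, 0, 0]]])

```text
t: 30.42
eef_pos: [0.4301, 0.2247, 0.2638]
tool_rot: [[0.902, 0.431, 0.002], [0.431, -0.902, 0.001], [0.002, -0.0, -1.0]]
wrist_force: [0.5, -0.3, -0.2]
width: 1.0
grip_force: 0.0
```

```bash
python3 look.py l2.npy;python3 -c "
from st import *
track()
A=cv2.imread('pics/side0.png').astype(float);B=np.load('l2.npy')
print('ball diff',abs(A-B)[240:262,258:285].mean(), [d['bbox'] for d in models.recognise('side','lever_ball')[:1]])
"
```

```text
30.4167 [0.43011033 0.22467382 0.2637839 ] [-0.07  0.29 -0.61  1.8   0.19  1.1  -1.87] yaw 0.445 [-0.02  0.01 -0.03] [ 0.5 -0.3 -0.2]
[172 197 179 144 126 171 241 251 228 148 105 102  97  81  57  41  39  39
  37  55 145 239 253 252 252 248 230]
(np.float32(37.3), [np.float64(229.06), np.float64(229.28), np.float64(229.61)], [np.float64(223.87), np.float64(223.05)]) (np.float32(40.3), [np.float64(227.48), np.float64(228.14), np.float64(228.67)], [np.float64(223.08), np.float64(222.51)])
bar lower edge grad [120 124 125 125 134 172 197 179 144 126 171 241 251 228 148 105 102]
30.6667 [0.42950386 0.22393671 0.26211642] [-0.07  0.3  -0.61  1.8   0.19  1.1  -1.87] yaw 0.445 [-0.02 -0.03 -0.02] [-0.4  0.4  0.2]
bar dx 0.5 dy 4.5 0.808
pad dx 0.75 dy 3.0 0.596
lid dx -0.125 dy 0.0 0.994
ball diff 15.381481481481481 [[232.7, 246.0, 282.1, 267.6]]
```

```bash
python3 -c "
from bench import workorder
print(workorder.sign_off())"
```

```text
the job is handed in; nothing more can be done
None
```

I opened the lever, turned the nut about 6.5 rad until the pad rested on the lid, locked the lever again and pulled the hand clear. The job is handed in. From the images I estimate the pad presses with about 16 N (roughly 13–19 N). The sign-off gave no verdict.

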